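# Test the cover switch of a lit praline display in a chocolate shop

## Robot

A 6-joint arm with a two-finger parallel gripper is mounted at the origin on the work surface. World frame = base frame: x ahead of the robot, y to its left, z up, the work surface at z = 0. Lengths are in m, angles in rad, forces in N, time in s.
With the tool pointing down it reaches from about 0.3 to 0.875 m from the base axis. Payload 6.4 kg.
Tool frame: the origin (TCP) lies midway between the tips of the shut fingers; the grasp point (between the pads) lies 19 mm behind it; z points along the fingers, y is the line along which they close (so a half turn about z gives the same grasp; the last joint's range is limited). The gripper opens to 85 mm and grips with 20 to 120 N. Pads are 22 mm wide; open, the fingers measure 114 mm over their backs; the gripper's body (76 mm by 85 mm) begins 54 mm behind the grasp point. The pads swing forward as they close: fully open they stand 13 mm farther back than shut.
Start: joints at [0.947, 0.181, 1.607, -0, 1.354, -0.206], TCP at [0.233, 0.526, 0.203] pointing down, gripper open.
Joint ranges: [-2.99, 2.99], [-0.89, 2.07], [0.3, 2.58], [-1.14, 4.28], [0, 2.63], [-3.12, 3.12]. Speed limits (rad/s): [2.57, 2.57, 3.01, 3.14, 3.14, 3.14].

## Interface

Orientations are given as a unit quaternion [w, x, y, z].
In Python, from bench import ctrl gives the robot as it stands.
- The arm moves only by the tool drive_tool, never from a script. Its argument "plan" is a list that holds one entry, the list of rows, each a list of 4 numbers: the shift along the tool's x, y, z scaled (see below), then the turn about the tool's z scaled (see below). In form: [[[x, y, z, roll], ...]]. A call has 1 to 12 rows; each row is the pose to reach, as a shift and turn from the pose commanded when the call began, along the tool's axes at that moment, turning the shorter way round; what a row does not reach only later rows make up. The controller multiplies each number of a shift by 400 mm and each number of a turn by 180 degrees. A row lasts 1/12 s, in which the tool goes at most 41.7 mm and 7.16 degrees, less where a joint would pass 70% of its speed; a pose out of reach is approached as far as the arm can. A call with a number of a shift or a turn outside -1 to 1 is refused whole. A call with a gripper value outside its range is refused whole. "jaw" is the closure, from 0 (fully open) to 1 (shut), set as the call begins (left out, the last holds). The fingers move at their own pace and stop on an object; the grip force is fixed at half the most. Time passes only in rows, so rows that repeat a pose let the fingers close. It gives the time, the measured TCP pose, the force, the opening and the grip force at its end, in the units of the state.
- ctrl.get_obs(): the state, without advancing time (a new reading comes with each control period).
- ctrl.camera(name): name is "scene" or "top"; returns (picture, depth): 400x640x3 uint8, red, green, blue; 400x640 float32, m along the optical axis (not along the pixel's ray), 0 where there is no reading.
- ctrl.camera_info(name): a dict with "camera_matrix" (3x3 intrinsics, pixels), "D" ([k1, k2, p1, p2, k3] as OpenCV has them; the pictures are not rectified), "R" (3x3) and "t" (3): a world point X has camera coordinates R X + t. Camera axes: x right, y down, z forward; pixel columns grow to the right and rows downward; lengths in m; the calibration is good to about 2 mm. A picture is of the moment at which its call begins. camera_info takes no time and is no camera call.
- ctrl.hand_in(): hands the job in; it is judged then, once.
The state is a dict: "time_s": time; "q": joint angles; "dq": joint speeds; "joint_efforts": joint torques, N m; "eef_pos": TCP position; "eef_rot": TCP orientation; "wrist_force": force on the tool from outside, world axes, zero at the start; "torque": the same for the moment, N m; "opening": opening from 0.0 (shut) to 1.0 (fully open); "grasp_force": force on a finger pad.
Only numpy, scipy, OpenCV 4.12 (cv2) and the standard library are available. Lean on these libraries where they do the work, as an engineer would, in place of code of your own. Each camera call takes 0.05 s, during which the arm holds its last target. There are 200 camera calls.

## Task

The glass covers are off the two dark wooden display bases on the counter, and the lamp switch of the base with the red roller has to be tested as the cover would work it. Press the lever with the red roller down just until it clicks, without pushing it far past the click, keep it there for about a second, then let it spring back up and take the hand away. Do not press the switch with the blue roller.

Things in the scene. Friction and masses are not known exactly. Their poses are not given: they have to be found in the camera images.
- red_roller (a point): Centre of the red roller (24 mm diameter, 19 mm wide) at the end of a 60 mm steel lever, at the robot's side of a fixed dark wooden base (220x200x35 mm) with a tray of chocolates. At rest: centre 106 mm, roller top 118 mm above the counter; the rest of the base is under 92 mm; y axis level from hinge to roller, x along the axle, z up. The hinge lies 54 mm along -y and 26 mm lower.
- red_switch (a joint): Red-roller lever angle, rad: 0 at rest (25 deg up), grows as the roller goes down. Spring 2 N at first. Clicks at 0.25 (roller sunk 14 mm, about 5.5 N); overtravelled from 0.52 (30 mm, about 9 N); hard stop 0.75 (44 mm). 0.35 (20 mm, about 7 N) is a good hold. Springs back when let go. In sinking 20 mm the freely turning roller also moves 5 mm away from the hinge.
- blue_roller (a point): Centre of the blue roller on the other display base, which carries six small round tins; the switch, sizes and axes are the same as those of the red one. Not to be pressed.
- blue_switch (a joint): Angle of the lever with the blue roller, in rad, 0 at rest; same switch as the red one. To be left at rest.

How it is judged:
By the outcome, as a careful person would: the job done as asked, in the order asked, and still so for the second after the job is handed in, with the robot touching nothing.
It also fails if it takes over 30 s, if anything falls off the work surface, if the arm or the gripper's body presses on something with over 40 N, if the wrist force passes 120 N, or if a joint passes its speed limit or range.

## Working session

There is one attempt and no reset: what is moved stays moved. The work goes in short steps, Python scripts to look and compute and a tool call to move; the robot and the scene stay as the last step left them, time stands still between calls to the robot, and variables do not carry over. Pictures are saved under pics/ and viewed, at most 10 in all, crops included, and the job is handed in when it is done.

Besides the shell and the picture viewer there is one more tool, called as a command line: name --argument value ..., lists and objects as JSON in quotes. drive_tool: Moves the arm, as the interface text tells. Its arguments: {"type":"object","properties":{"plan":{"type":"array"},"jaw":{"type":"number"}},"required":["plan"]}

```bash
mkdir -p pics
cat > h.py <<'E'
import numpy as np,cv2
from bench import ctrl
def snap(n,f=None):
    im,d=ctrl.camera(n)
    if f: cv2.imwrite('pics/'+f,im[:,:,::-1])
    return im,d
def world(n,uv,z):
    I=ctrl.camera_info(n);K=np.array(I['camera_matrix']);R=np.array(I['R']);t=np.array(I['t'])
    p=cv2.undistortPoints(np.array([[uv]],float),K,np.array(I['D']))[0,0]
    return R.T@(np.array([p[0],p[1],1])*z-t)
E
python3 - <<'E'
from h import *
for n in('scene','top'):
    im,d=snap(n,n+'0.png'); np.savez(n+'0.npz',im=im,d=d)
    I=ctrl.camera_info(n);print(n,-np.array(I['R']).T@np.array(I['t']))
    h=cv2.cvtColor(im,cv2.COLOR_RGB2HSV)
    for c,m in(('red',((h[...,0]<6)|(h[...,0]>174))&(h[...,1]>150)&(h[...,2]>80)),('blue',(abs(h[...,0].astype(int)-112)<12)&(h[...,1]>150)&(h[...,2]>60))):
        k,l,s,ce=cv2.connectedComponentsWithStats(m.astype(np.uint8))
        for i in range(1,k):
            if s[i,4]>15:
                mm=(l==i)&(d>0)
                if mm.any():print(c,s[i],ce[i].round(1),world(n,ce[i],np.median(d[mm])).round(3))
o=ctrl.get_obs();print(o)
E
```

```text
scene [0.96244525 0.08702284 0.65923461]
red [130  97  70  39 459] [167.1 116.9] [ 0.135 -0.609  0.014]
red [220 199  12  14 117] [225.8 204.9] [ 0.512 -0.225  0.113]
red [177 250  77  46 136] [226.4 285.2] [ 0.653 -0.172  0.06 ]
red [599 300   6  14  30] [602.  307.1] [0.513 0.503 0.025]
red [603 300  10  18  43] [607.9 308.7] [0.521 0.506 0.035]
red [609 318   9   8  21] [612.3 321.5] [0.539 0.515 0.024]
red [621 326  10  12  32] [625.6 331.7] [0.562 0.526 0.035]
red [630 333   8  11  32] [633.1 337.2] [0.574 0.532 0.042]
red [618 336   6  10  20] [620.3 341. ] [0.568 0.529 0.012]
red [633 344   7  11  16] [635.5 348.4] [0.588 0.539 0.031]
blue [431 246  15  13 129] [438.1 251.4] [0.527 0.185 0.114]
top [ 0.27306605 -0.04545061  1.28719045]
red [403 195  11  10  85] [408.1 199. ] [ 0.506 -0.223  0.115]
blue [227 194   9   9  54] [231.1 197.7] [0.521 0.188 0.116]
{'time_s': 0.1, 'q': array([ 9.46721242e-01,  1.81479448e-01,  1.60792075e+00,  1.17844568e-05,
        1.35378203e+00, -2.06299024e-01]), 'dq': array([-0.00106273, -0.00177914, -0.00519057, -0.00066704, -0.00019824,
        0.0022292 ]), 'joint_efforts': array([ 7.86772907e-04, -4.45871472e+01, -3.52242029e+01, -2.19218978e-04,
        4.08667984e-03, -2.46593248e-05]), 'eef_pos': array([0.23295084, 0.52510673, 0.20236097]), 'eef_rot': array([-3.25851011e-04,  2.07373411e-01,  9.78261538e-01, -7.24943441e-04]), 'wrist_force': array([1.02708969, 0.18716031, 0.52124168]), 'torque': array([ 0.04087726, -0.00338861,  0.0564643 ]), 'grasp_force': 0.0, 'opening': 1.00214704265999}
```

View pics/scene0.png

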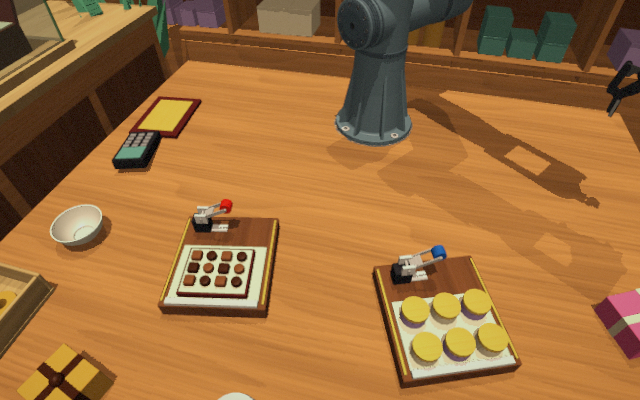

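View pics/top0.png

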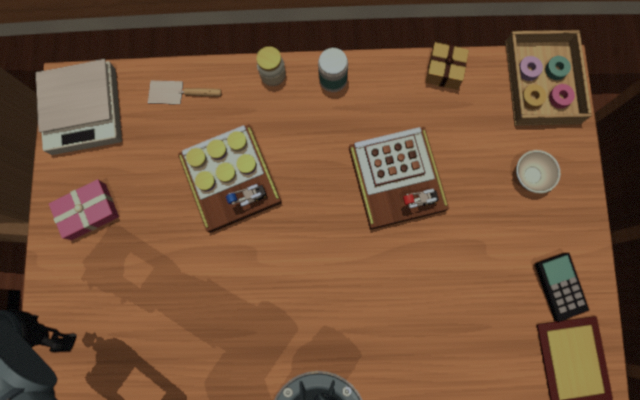

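The scene view shows the red roller at (226,205) on the chocolate base and the blue one at (438,251) on the tins base. In the top view they're at (408,199) and (231,198), with the red hinge to the right of its roller (world -y).

```bash
cat >> h.py <<'E'
def tri(uva,uvb):
    P=[];q=[]
    for n,uv in(('scene',uva),('top',uvb)):
        I=ctrl.camera_info(n);P.append(np.c_[np.array(I['R']),np.array(I['t'])])
        q.append(cv2.undistortPoints(np.array([[uv]],float),np.array(I['camera_matrix']),np.array(I['D']))[0,0])
    X=cv2.triangulatePoints(P[0],P[1],q[0],q[1])[:,0];return X[:3]/X[3]
def plane(n,uv,z):
    a,b=world(n,uv,.5),world(n,uv,1.);return a+(b-a)*(z-a[2])/(b[2]-a[2])
E
python3 - <<'E'
from h import *
r=tri((225.8,204.9),(408.1,199));print('red',r,'blue',tri((438.1,251.4),(231.1,197.7)))
for n,p in(('scene',(225.8,204.9)),('top',(408.1,199))):print(n,plane(n,p,.106))
c=[plane('top',p,.035) for p in((370,227),(446,208),(352,147),(427,128))]
for x in c:print(x)
v=c[0]-c[1];v/=np.linalg.norm(v);print('lever y',v)
for s in('top',):
    im=np.load(s+'0.npz')['im'];cv2.imwrite('pics/crop.png',cv2.resize(im[170:235,360:460,::-1],None,fx=7,fy=7,interpolation=cv2.INTER_CUBIC))
E
```

```text
red [ 0.50802836 -0.22570805  0.1081879 ] blue [0.52246052 0.18757192 0.10873877]
scene [ 0.50655513 -0.22875199  0.106     ]
top [ 0.50769893 -0.22435928  0.106     ]
[ 0.45476042 -0.13815797  0.035     ]
[ 0.49648774 -0.32707298  0.035     ]
[ 0.65978455 -0.10158739  0.035     ]
[ 0.7042908  -0.29393323  0.035     ]
lever y [-0.21568023  0.97646405  0.        ]
```

View pics/crop.png

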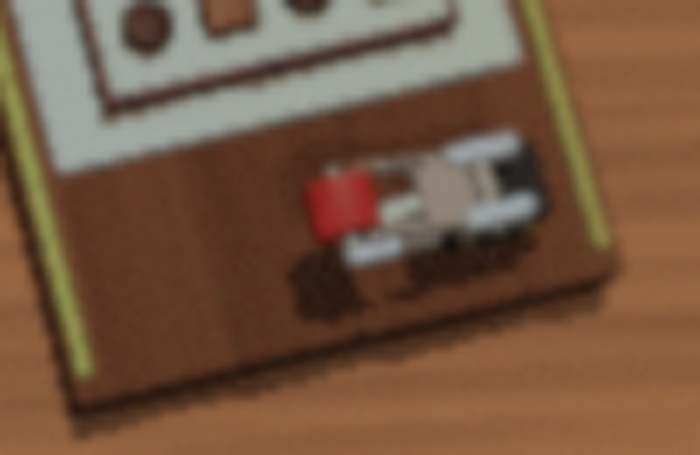

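The red roller centre triangulates to (0.508, -0.225, 0.108), which agrees with the given 0.106 height. The crop shows the roller at about (408.6,199) in top pixels, with the lever running to its right. Lever y is about (-0.216, 0.976). Next I'll shut the gripper and go halfway.

drive_tool --plan '[[[-0.69,-0.715,0,-0.202],[-0.69,-0.715,0,-0.202],[-0.69,-0.715,0,-0.202],[-0.69,-0.715,0,-0.202],[-0.69,-0.715,0,-0.202],[-0.69,-0.715,0,-0.202],[-0.69,-0.715,0,-0.202],[-0.69,-0.715,0,-0.202],[-0.69,-0.715,0,-0.202],[-0.69,-0.715,0,-0.202],[-0.69,-0.715,0,-0.202],[-0.69,-0.715,0,-0.202]]]' --jaw 1

```text
time_s: 1.1
eef_pos: [0.3701, 0.1502, 0.2031]
eef_rot: [-0.0, -0.105, 0.994, 0.0]
wrist_force: [0.2, 0.4, -1.4]
opening: -0.002
grasp_force: 0.0
```

```bash
cat >> h.py <<'E'
def togo(T):
    from scipy.spatial.transform import Rotation as Ro
    o=ctrl.get_obs();w=o['eef_rot'];R=Ro.from_quat([*w[1:],w[0]]).as_matrix()
    y=R[:,1];print('t',o['time_s'],'pos',o['eef_pos'].round(4),'F',o['wrist_force'].round(2),'open',o['opening'],'q',o['q'].round(2))
    print('togo',(R.T@(np.array(T)-o['eef_pos'])/.4).round(4),'yaw err deg',102.5-np.degrees(np.arctan2(y[1],y[0])), 'tilt',R[:,2].round(4))
E
python3 -c "
from h import *
togo((.507,-.222,.16))"
```

```text
t 1.1 pos [0.3701 0.1502 0.2031] F [ 0.18  0.37 -1.39] open -0.002281292666947926 q [ 0.09 -0.24  2.02  0.    1.37 -1.7 ]
togo [-0.1401 -0.9814  0.1075] yaw err deg 0.4320992698953461 tilt [-2.e-04  1.e-04 -1.e+00]
```

drive_tool --plan '[[[-0.14,-0.98,0,0],[-0.14,-0.98,0,0],[-0.14,-0.98,0,0],[-0.14,-0.98,0,0],[-0.14,-0.98,0,0],[-0.14,-0.98,0,0],[-0.14,-0.98,0,0],[-0.14,-0.98,0,0],[-0.14,-0.98,0.1,0],[-0.14,-0.98,0.1,0],[-0.14,-0.98,0.1,0],[-0.14,-0.98,0.1,0]]]'

```text
time_s: 2.1
eef_pos: [0.5083, -0.217, 0.1609]
eef_rot: [-0.002, -0.108, 0.994, 0.002]
wrist_force: [-0.3, -0.1, 1.0]
opening: -0.0
grasp_force: 0.0
```

```bash
python3 -c "
from h import *
togo((.507,-.222,.123))
im,d=snap('scene');cv2.imwrite('pics/s1.png',cv2.resize(im[120:260,150:310,::-1],None,fx=4,fy=4))
h=cv2.cvtColor(im,cv2.COLOR_RGB2HSV)
"
```

```text
t 2.1 pos [ 0.5083 -0.217   0.1609] F [-0.33 -0.09  1.  ] open -0.0004926981125676561 q [-0.62  0.18  1.7   0.    1.27 -2.41]
togo [ 0.0055 -0.0118  0.0948] yaw err deg 0.058829988462832716 tilt [-0.0036  0.0032 -1.    ]
```

View pics/s1.png

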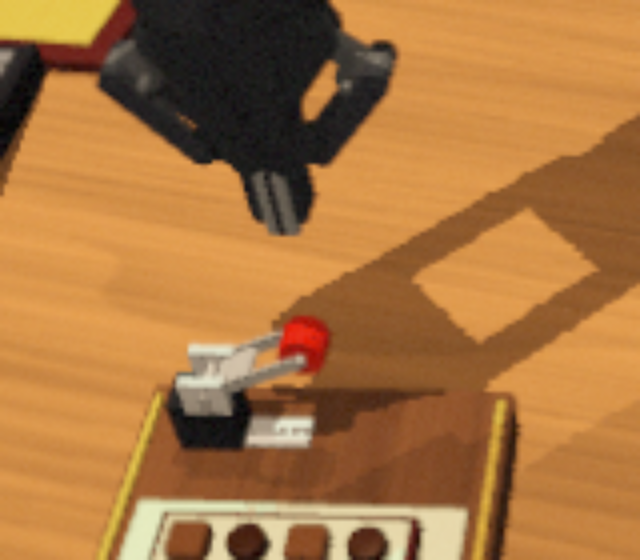

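The shut fingers hang straight above the red roller, with the tip at about (222,177) in scene pixels. I'll come down to just above it and settle.

drive_tool --plan '[[[0,0,0.05,0],[0,0,0.09,0],[0,0,0.09,0],[0,0,0.09,0]]]'

```text
time_s: 2.48
eef_pos: [0.5086, -0.2165, 0.1276]
eef_rot: [-0.0, -0.109, 0.994, 0.0]
wrist_force: [0.8, 0.5, 0.0]
opening: 0.0
grasp_force: 0.0
```

```bash
python3 -c "
from h import *
togo((.507,-.222,.098))"
```

```text
t 2.4833 pos [ 0.5086 -0.2165  0.1276] F [0.77 0.5  0.04] open 0.00044494217127508584 q [-0.62  0.21  1.73  0.    1.2  -2.41]
togo [ 0.0068 -0.0127  0.0741] yaw err deg -0.05743020300955948 tilt [-5.e-04  7.e-04 -1.e+00]
```

drive_tool --plan '[[[0.007,-0.013,0,0],[0.007,-0.013,0.015,0],[0.007,-0.013,0.03,0],[0.007,-0.013,0.04,0],[0.007,-0.013,0.05,0],[0.007,-0.013,0.055,0],[0.007,-0.013,0.06,0],[0.007,-0.013,0.065,0],[0.007,-0.013,0.07,0],[0.007,-0.013,0.073,0],[0.007,-0.013,0.073,0],[0.007,-0.013,0.073,0]]]'

```text
time_s: 3.48
eef_pos: [0.5069, -0.2242, 0.098]
eef_rot: [-0.0, -0.108, 0.994, 0.0]
wrist_force: [0.6, 0.5, 0.1]
opening: 0.002
grasp_force: 0.0
```

```bash
python3 -c "
from h import *
togo((.507,-.222,.098))
im,d=snap('scene');cv2.imwrite('pics/s2.png',cv2.resize(im[120:260,150:310,::-1],None,fx=4,fy=4))
"
```

```text
t 3.4833 pos [ 0.5069 -0.2242  0.098 ] F [0.56 0.45 0.07] open 0.002406893322185732 q [-0.63  0.25  1.75  0.    1.14 -2.42]
togo [-0.0014  0.0054 -0.0001] yaw err deg 0.07791496635773854 tilt [-1.e-04  1.e-04 -1.e+00]
```

View pics/s2.png

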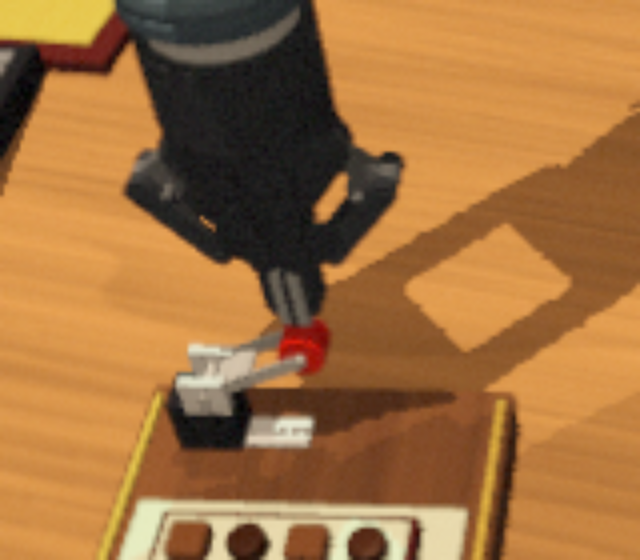

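The picture shows the finger tip meeting the top of the roller at about (223,201), but the lever is unmoved and the force is 0. I need to know whether the tip is behind the roller or offset in height.

```bash
python3 -c "
from h import *
for n,(u0,u1,v0,v1) in(('scene',(212,236,180,216)),('top',(395,425,185,215))):
    im,d=snap(n)
    I=ctrl.camera_info(n);K=np.array(I['camera_matrix']);R=np.array(I['R']);t=np.array(I['t'])
    for p in((.507,-.224,.098),(.508,-.2257,.106)):
        print(n,p,cv2.projectPoints(np.array([p]),cv2.Rodrigues(R)[0],t,K,np.array(I['D']))[0].ravel().round(1))
    if n=='scene':
        h=cv2.cvtColor(im,cv2.COLOR_RGB2HSV);m=((h[...,0]<6)|(h[...,0]>174))&(h[...,1]>150)&(h[...,2]>80)
        for v in range(184,216,2):
            print(v,[(u,'R' if m[v,u] else '.',*world(n,(u,v),d[v,u]).round(3)) for u in(219,223,227)])
        ys,xs=np.nonzero(m[195:220,212:240]);print('red',xs.min()+212,xs.max()+212,ys.min()+195,ys.max()+195,xs.mean()+212,ys.mean()+195)
    cv2.imwrite('pics/z_'+n+'.png',cv2.resize(im[v0-20:v1+20,u0-20:u1+20,::-1],None,fx=8,fy=8))
"
```

```text
scene (0.507, -0.224, 0.098) [228.6 208.2]
scene (0.508, -0.2257, 0.106) [226.9 205.7]
184 [(219, '.', np.float64(0.515), np.float64(-0.225), np.float64(0.172)), (223, '.', np.float64(0.518), np.float64(-0.215), np.float64(0.177)), (227, '.', np.float64(0.512), np.float64(-0.211), np.float64(0.173))]
186 [(219, '.', np.float64(0.515), np.float64(-0.227), np.float64(0.167)), (223, '.', np.float64(0.518), np.float64(-0.216), np.float64(0.172)), (227, '.', np.float64(0.962), np.float64(0.087), np.float64(0.659))]
188 [(219, '.', np.float64(0.517), np.float64(-0.226), np.float64(0.164)), (223, '.', np.float64(0.517), np.float64(-0.217), np.float64(0.166)), (227, '.', np.float64(0.512), np.float64(-0.213), np.float64(0.162))]
190 [(219, '.', np.float64(0.518), np.float64(-0.227), np.float64(0.16)), (223, '.', np.float64(0.517), np.float64(-0.219), np.float64(0.161)), (227, '.', np.float64(0.51), np.float64(-0.215), np.float64(0.154))]
192 [(219, '.', np.float64(0.519), np.float64(-0.227), np.float64(0.155)), (223, '.', np.float64(0.516), np.float64(-0.22), np.float64(0.154)), (227, '.', n
[... 1855 characters left out ...]
 np.float64(0.521), np.float64(-0.228), np.float64(0.107)), (227, 'R', np.float64(0.516), np.float64(-0.223), np.float64(0.102))]
212 [(219, '.', np.float64(0.524), np.float64(-0.237), np.float64(0.101)), (223, '.', np.float64(0.522), np.float64(-0.229), np.float64(0.102)), (227, 'R', np.float64(0.517), np.float64(-0.223), np.float64(0.098))]
214 [(219, '.', np.float64(0.524), np.float64(-0.238), np.float64(0.095)), (223, '.', np.float64(0.448), np.float64(-0.283), np.float64(0.001)), (227, '.', np.float64(0.446), np.float64(-0.274), np.float64(0.001))]
red 220 231 200 213 225.99056603773585 205.62264150943395
top (0.507, -0.224, 0.098) [407.5 200. ]
top (0.508, -0.2257, 0.106) [408.7 198.9]
```

View pics/z_scene.png

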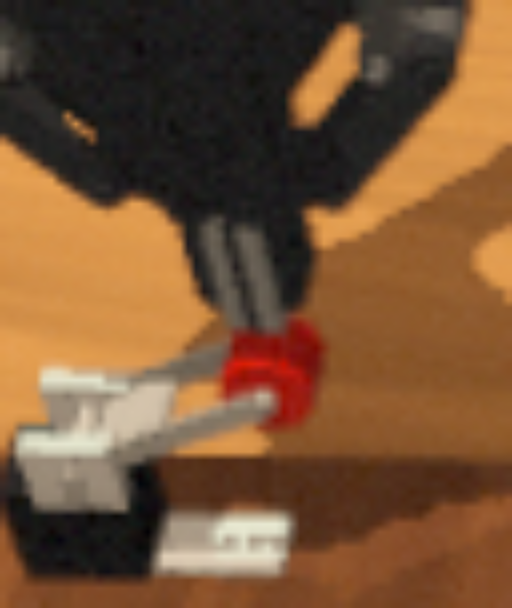

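The finger tip really ends at about z 0.13, although the TCP reads 0.098. The top of the roller (z 0.117) is visible right below it and the force is 0. Laterally it's correct, so I'll feel downward in small steps.

drive_tool --plan '[[[-0.001,0.005,0.01,0],[-0.001,0.005,0.02,0],[-0.001,0.005,0.02,0],[-0.001,0.005,0.02,0]]]'

```text
time_s: 3.97
eef_pos: [0.5068, -0.2221, 0.0897]
eef_rot: [-0.0, -0.108, 0.994, 0.0]
wrist_force: [0.4, 0.1, 0.1]
opening: 0.003
grasp_force: 0.0
```

```bash
cat > chk.py <<'E'
from h import *
togo((.507,-.222,.098))
im,d=snap('scene');h=cv2.cvtColor(im,cv2.COLOR_RGB2HSV)
m=((h[...,0]<6)|(h[...,0]>174))&(h[...,1]>150)&(h[...,2]>80)
ys,xs=np.nonzero(m[190:225,212:245]);print('red rows',ys.min()+190,ys.max()+190,'cols',xs.min()+212,xs.max()+212)
ys=ys+190;xs=xs+212
P=np.array([world('scene',(u,v),d[v,u]) for u,v in zip(xs,ys) if d[v,u]>0]);print('red z p10,50,90',np.percentile(P[:,2],[10,50,90]).round(4))
I=ctrl.camera_info('scene')
for v in(196,198,200,202,204,206,208):print(v,world('scene',(223,v),d[v,223]).round(3),im[v,223])
E
python3 chk.py
```

```text
t 3.9667 pos [ 0.5068 -0.2221  0.0897] F [0.36 0.07 0.09] open 0.0027198360431486186 q [-0.63  0.26  1.76  0.    1.12 -2.42]
togo [-0.0004  0.0002 -0.0206] yaw err deg 0.06773771163355491 tilt [-2.e-04  2.e-04 -1.e+00]
red rows 202 212 cols 220 231
red z p10,50,90 [0.1028 0.1122 0.1173]
196 [ 0.517 -0.223  0.143] [45 36 37]
198 [ 0.517 -0.223  0.138] [66 59 55]
200 [ 0.519 -0.223  0.134] [92 89 76]
202 [ 0.519 -0.225  0.128] [98 90 80]
204 [ 0.519 -0.226  0.122] [110  67  55]
206 [ 0.519 -0.227  0.116] [154  11   0]
208 [ 0.519 -0.228  0.11 ] [160  53  43]
```

drive_tool --plan '[[[0,0,0.005,0],[0,0,0.01,0],[0,0,0.01,0],[0,0,0.01,0]]]'

```text
time_s: 4.35
eef_pos: [0.507, -0.2224, 0.0861]
eef_rot: [0.0, -0.108, 0.994, -0.0]
wrist_force: [0.5, -0.6, 3.0]
opening: 0.001
grasp_force: 1.4
```

```bash
python3 chk.py
```

```text
t 4.35 pos [ 0.507  -0.2224  0.0861] F [ 0.47 -0.63  3.02] open 0.0005871732678478231 q [-0.63  0.27  1.76 -0.    1.12 -2.42]
togo [-0.0003  0.0009 -0.0297] yaw err deg 0.07993390690376145 tilt [ 2.e-04 -2.e-04 -1.e+00]
red rows 203 214 cols 221 232
red z p10,50,90 [0.0993 0.1083 0.1133]
196 [ 0.518 -0.222  0.144] [44 38 36]
198 [ 0.518 -0.223  0.138] [59 53 51]
200 [ 0.519 -0.224  0.134] [92 84 75]
202 [ 0.519 -0.225  0.128] [96 88 76]
204 [ 0.518 -0.227  0.121] [106  97  85]
206 [ 0.516 -0.229  0.113] [145  23  19]
208 [ 0.519 -0.228  0.11 ] [144   8   3]
```

Contact: 3 N, sunk about 3.5 mm. Now I'll press about 16.5 mm further, to a 20 mm sink.

drive_tool --plan '[[[0,0,0.01,0],[0,0,0.02,0],[0,0,0.03,0],[0,0,0.037,0],[0,0,0.041,0],[0,0,0.041,0],[0,0,0.041,0]]]'

```text
time_s: 4.98
eef_pos: [0.5071, -0.2224, 0.0696]
eef_rot: [0.0, -0.108, 0.994, -0.0]
wrist_force: [-0.4, 0.6, 5.8]
opening: -0.002
grasp_force: 3.2
```

```bash
python3 chk.py|head -5
```

```text
t 4.9833 pos [ 0.5071 -0.2224  0.0696] F [-0.38  0.64  5.85] open -0.002018098071575102 q [-0.63  0.29  1.77 -0.    1.08 -2.42]
togo [ 0.      0.001  -0.0711] yaw err deg 0.07649328970046554 tilt [ 4.e-04 -3.e-04 -1.e+00]
red rows 207 219 cols 224 236
red z p10,50,90 [0.0798 0.0923 0.0972]
196 [ 0.515 -0.223  0.141] [22 26 21]
```

The roller is down 20 mm by depth. Holding there.

drive_tool --plan '[[[0,0,0,0],[0,0,0,0],[0,0,0,0],[0,0,0,0],[0,0,0,0]]]'

```text
time_s: 5.45
eef_pos: [0.5071, -0.2224, 0.0697]
eef_rot: [0.0, -0.108, 0.994, -0.0]
wrist_force: [-0.7, 0.8, 6.4]
opening: 0.003
grasp_force: 3.2
```

```bash
python3 chk.py|head -5
```

```text
t 5.45 pos [ 0.5071 -0.2224  0.0697] F [-0.71  0.82  6.43] open 0.0025171009938704855 q [-0.63  0.29  1.77  0.    1.08 -2.42]
togo [ 0.      0.0011 -0.0707] yaw err deg 0.08091447076570546 tilt [ 5.e-04 -4.e-04 -1.e+00]
red rows 207 219 cols 224 236
red z p10,50,90 [0.081  0.093  0.0972]
196 [ 0.513 -0.225  0.139] [33 35 33]
```

drive_tool --plan '[[[0,0,0,0],[0,0,0,0],[0,0,0,0],[0,0,-0.03,0],[0,0,-0.06,0],[0,0,-0.1,0],[0,0,-0.2,0],[0,0,-0.3,0],[0,0,-0.35,0],[0,0,-0.35,0],[0,0,-0.35,0],[0,0,-0.35,0]]]'

```text
time_s: 6.5
eef_pos: [0.5062, -0.2218, 0.209]
eef_rot: [-0.001, -0.108, 0.994, 0.0]
wrist_force: [-0.5, -1.0, 0.0]
opening: -0.0
grasp_force: 0.0
```

```bash
python3 chk.py|head -4; python3 -c "
from h import *
im,d=snap('scene','end.png')"
```

```text
t 6.5 pos [ 0.5062 -0.2218  0.209 ] F [-0.54 -0.96  0.05] open -0.0001512294761518175 q [-0.63  0.13  1.66 -0.    1.36 -2.42]
togo [-0.002  -0.0013  0.2774] yaw err deg 0.0743439943221631 tilt [-1.1e-03  8.0e-04 -1.0e+00]
red rows 199 212 cols 220 231
red z p10,50,90 [0.1042 0.1144 0.1176]
```

View pics/end.png

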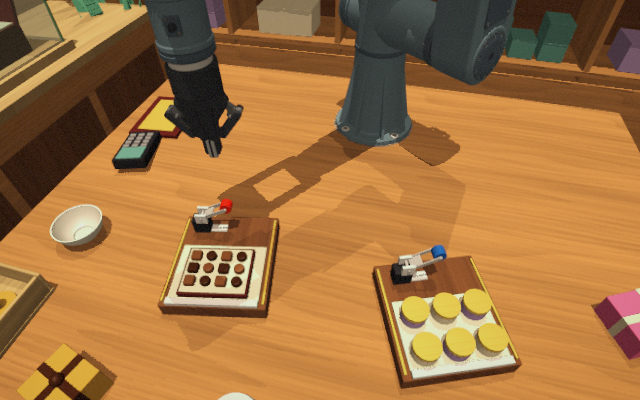

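The red roller is back up at (226,205), the blue one is untouched at (438,251), and the hand is clear above.

```bash
python3 -c "
from bench import ctrl
print(ctrl.hand_in())"
```

```text
the job is handed in; nothing more can be done
None
```

I pressed the red-roller switch about 20 mm (past the 14 mm click, short of overtravel), held it for about 1 s and let it spring back; the hand is clear, the blue switch was not touched, and the job is handed in. The click was judged from sink depth and force, not seen directly.

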